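# Close the tablet counter's filter port with its keyed collar

### The arm

A 6-joint arm with a two-finger parallel gripper is mounted at the origin on the work surface. World frame = base frame: x ahead of the robot, y to its left, z up, the work surface at z = 0. Lengths are in m, angles in rad, forces in N, time in s.
With the tool pointing down it reaches from about 0.35 to 0.925 m from the base axis. Payload 6.4 kg.
Tool frame: the origin (TCP) lies on the centre line of the jaws, within the pads' length; the fingertips stand robot.tip_reach ahead of it and the grasp point (between the pads) lies 2 mm behind it (robot.tip_reach is the distance from the TCP to the fingertips, in m); z points along the fingers, y is the line along which they close (so a half turn about z gives the same grasp; the last joint's range is limited). The gripper opens to 94 mm and grips with 3 to 60 N. Pads are 16 mm wide; open, the fingers measure 119 mm over their backs; the gripper's body (75 mm by 177 mm) begins 78 mm behind the grasp point.
Start: joints at [1.151, 0.245, 1.558, -0, 1.339, -0.174], TCP at [0.158, 0.63, 0.222] pointing down, gripper open.
Joint ranges: [-3.13, 3.13], [-1.02, 2.26], [0.13, 2.54], [-0.95, 4.09], [0.21, 2.88], [-2.74, 2.74]. Speed limits (rad/s): [2.57, 2.57, 3.14, 3.14, 3.14, 3.14].

### API

Orientations are given as a unit quaternion [w, x, y, z].
In Python, from rig import robot gives the robot as it stands.
- The arm moves only by the tool step_arm, never from a script. Its argument "moves" is a list of rows, each a list of 3 entries, a list of its own where there are three numbers: the shift along the tool's x, y, z in m, then the turn, a rotation vector about the tool's x, y, z in degrees, then the closure, from 0 (fully open) to 1 (shut). A call has 1 to 10 rows; each row is the pose to reach, as a shift and turn from the pose commanded when the call began, along the tool's axes at that moment; what a row does not reach only later rows make up. A row lasts 1/8 s, in which the tool goes at most 62.5 mm and 10.7 degrees, less where a joint would pass 70% of its speed; a pose out of reach is approached as far as the arm can. A call with a gripper value outside its range is refused whole. The fingers move at their own pace and stop on an object; "squeeze" is the grip in N (left out, the last holds). Time passes only in rows, so rows that repeat a pose let the fingers close. It gives the time, the measured TCP pose, the force, the opening and the grip force at its end, in the units of the state.
- robot.observe(): the state, without advancing time (a new reading comes with each control period).
- robot.capture(name): name is "scene" or "side" or "wrist"; returns a dict with "image" (480x640x3 uint8, red, green, blue), "camera_matrix" (3x3 intrinsics, pixels), "extrinsics" (4x4, takes a point from world to camera coordinates). Camera axes: x right, y up, looking along -z (the intrinsics and any distortion apply to the point x, -y, -z); pixel columns grow to the right and rows downward; lengths in m; the calibration is good to about 2 mm. A picture is of the moment at which its call begins. There is no depth.
- robot.finish_job(): hands the job in; it is judged then, once.
The state is a dict: "t": time; "joints": joint angles; "joint_velocities": joint speeds; "joint_torque": joint torques, N m; "tcp_pos": TCP position; "tool_rot": TCP orientation; "wrist_force": force on the tool from outside, world axes, zero at the start; "torque": the same for the moment, N m; "gripper_width": finger opening in m; "grasp_force": force on a finger pad.
Only numpy, scipy, OpenCV 4.12 (cv2) and the standard library are available. Lean on these libraries where they do the work, as an engineer would, in place of code of your own. Each camera call takes 0.05 s, during which the arm holds its last target. There are 200 camera calls.

### The job

Take just the top filter panel from the stack and lay it flat on the port's spring seat with its square hole over the little post, let go of it, then bring the knurled collar upright down over it and turn it until its hidden keyways drop over the two pins. Push the collar fully home against the spring and finish like that, still gripping the collar and holding it down. Leave the other panels and the things on the counter where they are.

Things in the scene. Friction and masses are not known exactly. Their poses are not given: they have to be found in the camera images.
- port_flange (a point): filter port, fixed: grey plastic unit 140 x 130 x 40 mm; on its top a round aluminium flange 58 mm across, 12 mm tall; on that a barrel 41 mm across, 14 mm high, bevelled 3 mm. This point: on the port's axis, on the flange's top face, 52 mm above the counter; z up. Fully home, the collar's underside lies on the flange, its centre 19 mm above this point.
- port_pins (a point): on the port's axis, 10 mm above the flange, level with the tops of two steel pins (5 mm thick) that stick out of the barrel on opposite sides to 27.2 mm from the axis. The pins are fixed, but their direction differs from start to start and is NOT given by this frame. A collar not lined up rests on them, its underside at this height.
- seat_top (a point): spring seat on the port's axis, above the barrel: flat steel disc 36 mm across with a centring post 9 mm across, 6 mm high, tapered to 6 mm. This point: centre of the disc's flat top, at the foot of the post, 24 mm above the flange when up; moves with the seat; z up. A panel lying on it has its centre 4 mm above this point.
- seat (a joint): how far the spring seat is pushed down, m: 0 is up, 0.012 lowest. The spring pushes up with about 2 N at 0 and 6 N at 0.008, where it is with the collar fully home on one panel. The collar begins to press on the panel 2 mm after dropping off the pins.
- collar_center (a point): knurled aluminium collar, a round cap, closed on top, open below, 67 mm across, 38 mm tall, about 140 g, loose and upright on a stand. This point: its centre, half-way up; z up. Inside, the lowest 10 mm is a lip of 45 mm bore (2 mm play round the barrel); above it a hollow 59 mm wide up to 24 mm. Grip it 0 to 7 mm above its centre: fingertips then clear stand and port.
- collar: the same collar; origin at the centre of its underside. Its lip has four hidden keyways 10 mm wide, 90 degrees apart, unmarked. Pressed lightly on the pins and turned either way, it drops within a quarter turn at most (sometimes at once); the window is about 0.2 rad wide. In the keyways it can no longer turn.
- stand_top (a point): centre of the top of the collar's white round stand (fixed): 56 mm across on a foot 84 mm across, top 20 mm above the counter
- magazine_top (a point): centre of the top of the white magazine block (fixed, 75 x 75 x 30 mm) that bears the panel stack. A 9 mm square post, 28 mm high, stands on it through the panels' holes and ends 4 mm below the top of the stack, so a panel must be lifted straight up.
- panel_1_center (a point): top panel of the stack of four: dark square perforated steel filter panel, 28 x 28 x 8 mm, 30 g, with a 12 mm square hole through its middle. This point: its centre, half-way up; z up, x and y along its sides. Grip it by its sides, above the next panel.
- panel_2_center (a point): second panel from the top, the same size, directly below the top one; its centre. Stays in the stack.
- panel_3_center (a point): third panel, its centre. Stays in the stack.
- panel_4_center (a point): lowest panel, its centre. Stays in the stack.
- vial: bystander: amber vial with a white cap, 36 mm across, 80 mm tall, standing on the counter; origin under its foot
- bottle_big: bystander: white jar 56 mm across, 100 mm tall; origin under its foot
- jar_small: bystander: small white jar with a black lid, 48 mm across, 50 mm tall; origin under its foot
- carton: bystander: cardboard pack 45 x 75 x 30 mm; origin under its centre
- spatula: bystander: spatula 180 mm long, lying flat
Mind the look-alikes: they are no part of the job. Of the things like the part that bears port_flange, leave any that is brown; of the rest the smaller one is meant.

How it is judged:
On the way, in this order (a step that is already met when the one before it is completed fails the run):
1. the top panel lies flat on the spring seat, its hole over the post, let go (horizontal distance between panel_1_center and seat_top below 0.005 m and z of panel_1_center in the frame of seat_top between 0.002 and 0.0065 m and angle between panel_1_center's own z axis and vertical below 0.09 rad and contact force between panel_1 and the fingers below 0.1 N and linear speed of panel_1 below 0.03 m/s), for 0.2 s.
2. the collar has dropped over the pins and is pushed home on the panel, held by the fingers (z of collar_center in the frame of port_flange below 0.0215 m and horizontal distance between collar_center and port_flange below 0.004 m and angle between collar_center's own z axis and vertical below 0.08 rad and value of joint seat above 0.0055 m and contact force between collar and the fingers above 1 N), for 0.2 s.
At the end, for the whole second after the job is handed in: Collar upright (0.08 rad), on the port's axis (4 mm), underside within 2.5 mm of the flange, fingers still on it (over 1 N), at rest; under it the panel on the seat (5 mm off centre at most), pressed with over 2 N, the seat down by over 5.5 mm (all of step 2 and horizontal distance between panel_1_center and seat_top below 0.005 m and z of panel_1_center in the frame of seat_top between 0.002 and 0.0065 m and contact force between collar and panel_1 above 2 N and linear speed of collar below 0.02 m/s); the arm keeps its last pose, push and grip.
It fails at once if another panel is taken from the stack or shoved about (over 15 mm) (distance of any of panel_2_center, panel_3_center, panel_4_center from where it was at the start of the episode above 0.015 m).
It fails at once if a bystander is shifted by over 30 mm or knocked over (distance of any of vial, bottle_big, jar_small, carton, spatula from where it was at the start of the episode above 0.03 m or angle between any of vial, bottle_big, jar_small's own z axis and vertical above 0.5 rad).
It also fails if it takes over 64 s, if anything falls off the work surface, if the arm or the gripper's body presses on something with over 40 N, if the wrist force passes 120 N, or if a joint passes its speed limit or range.

## Working session

There is one attempt and no reset: what is moved stays moved. The work goes in short steps, Python scripts to look and compute and a tool call to move; the robot and the scene stay as the last step left them, time stands still between calls to the robot, and variables do not carry over. Pictures are saved under pics/ and viewed, at most 10 in all, crops included, and the job is handed in when it is done.

Besides the shell and the picture viewer there is one more tool, called after "Emit:" in YAML: its name, and indented under it one key for each argument. step_arm: Moves the arm, as the interface text tells. Its arguments: {"type":"object","properties":{"moves":{"type":"array"},"squeeze":{"type":"number"}},"required":["moves"]}

```bash
mkdir -p pics; cat > h.py <<'E'
import numpy as np, cv2
from rig import robot
def cap(n):
    c=robot.capture(n); return c["image"],np.array(c["camera_matrix"]),np.array(c["extrinsics"])
def ray(K,E,u,v):
    d=np.array([(u-K[0,2])/K[0,0],-(v-K[1,2])/K[1,1],-1.]); R=E[:3,:3]
    return -R.T@E[:3,3],R.T@d
def onz(K,E,u,v,z):
    o,d=ray(K,E,u,v); return o+d*(z-o[2])/d[2]
def proj(K,E,p):
    q=E[:3,:3]@np.array(p)+E[:3,3]; return K[0,0]*q[0]/-q[2]+K[0,2],K[1,1]*-q[1]/-q[2]+K[1,2]
E
python3 - <<'E'
from h import *
s=robot.observe(); print(s["t"],s["tcp_pos"],s["tool_rot"],s["gripper_width"],robot.tip_reach)
for n in("scene","side","wrist"):
    I,K,X=cap(n); cv2.imwrite(f"pics/{n}0.png",I[:,:,::-1]); np.savez(f"{n}0.npz",I=I,K=K,X=X); o,d=ray(K,X,320,240); print(n,o,d,K[0,0],K[0,2],K[1,2])
E
```

```text
0.0 [0.15794503 0.62997948 0.22140239] [-2.54435584e-04  1.22588813e-01  9.92457143e-01 -8.58805255e-04] 0.0934796037732153 0.017
scene [1.39080878 0.05709929 0.68173912] [-0.83049495  0.02449307 -0.55668347] 493.59534252684637 325.7352643187836 235.49629636724765
side [ 0.04804786 -1.12310907  0.87520384] [ 0.29141225  0.80211008 -0.52132419] 584.8044758240524 316.0448208967265 243.45203724360132
wrist [0.08670521 0.64703778 0.38439331] [ 0.25248463 -0.08732077 -0.96401252] 353.02024123459205 327.7194560047445 234.8191888583441
```

View pics/scene0.png

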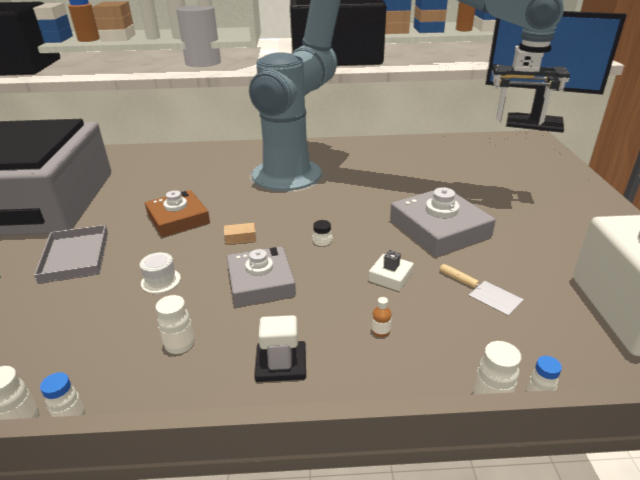

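View pics/side0.png

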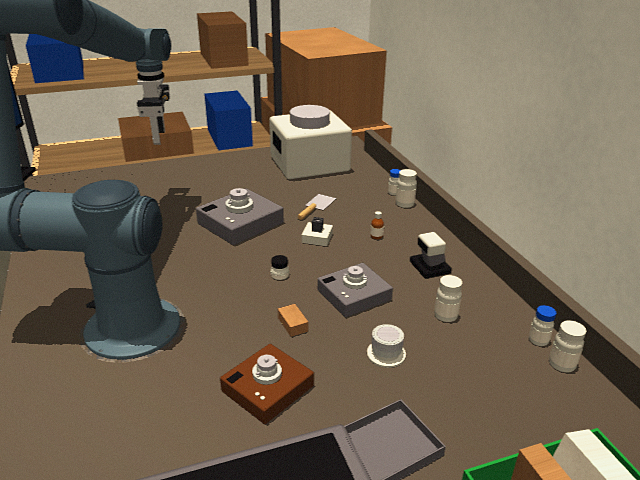

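Candidates for the port, as scene/side pixels:
- Brown unit, (177,210)/(267,378): excluded by colour.
- Large grey unit, (441,215)/(240,212).
- Small grey unit, (260,272)/(355,287): this is the one, as the smaller of the two grey units.

The stack is at (391,268)/(317,232) and the collar at (158,270)/(387,343). Next I'll triangulate these and check the choice in a close crop.

```bash
python3 - <<'E'
from h import *
D={n:np.load(f"{n}0.npz") for n in("scene","side")}
a,b=D["scene"],D["side"]
def tri(p,q):
    o1,d1=ray(a["K"],a["X"],*p);o2,d2=ray(b["K"],b["X"],*q)
    A=np.stack([d1,-d2],1);t=np.linalg.lstsq(A,o2-o1,rcond=None)[0]
    x,y=o1+d1*t[0],o2+d2*t[1]; return (x+y)/2,np.linalg.norm(x-y)
for n,p,q in[("portseat",(258,255),(355,270)),("bigport",(444,193),(238,192)),("stack",(392,256),(318,220)),("collar top",(157,262),(388,331))]: print(n,*tri(p,q))
# sizes of grey units: corner pixels at z=.04
for n,c in[("small",[(228,262),(283,250),(293,284),(234,292)]),("big",[(391,211),(450,192),(492,218),(434,238)])]:
    P=[onz(a["K"],a["X"],*x,.04)[:2] for x in c]; print(n,[round(float(np.linalg.norm(P[i]-P[i-1])),3) for i in range(4)],np.mean(P,0))
T=[]
for n,(u,v) in[("scene",(260,270)),("scene",(391,265)),("scene",(158,272)),("side",(355,287)),("side",(317,230)),("side",(387,343))]:
    T.append(cv2.resize(D[n]["I"][v-35:v+35,u-40:u+40],(264,231),interpolation=2))
cv2.imwrite("pics/crop.png",np.vstack([np.hstack(T[:3]),np.hstack(T[3:])])[:,:,::-1])
E
```

```text
portseat [ 0.52989141 -0.0496263   0.07370174] 0.0014004061826886015
bigport [0.34309931 0.39401642 0.10257885] 0.0011245863354931037
stack [0.53532319 0.23654701 0.05909691] 0.00030800951049365265
collar top [ 0.5176122  -0.26693339  0.05884094] 0.0032377638470512007
small [0.107, 0.126, 0.126, 0.121] [ 0.54341871 -0.04870299]
big [0.153, 0.196, 0.157, 0.181] [0.33868406 0.39633804]
```

View pics/crop.png

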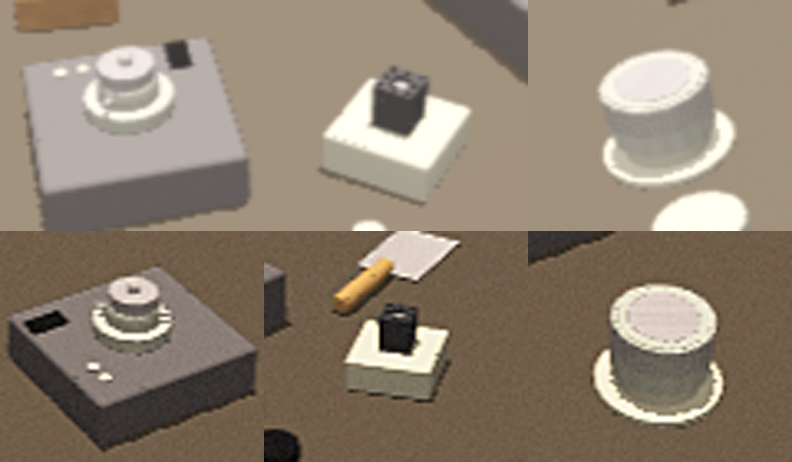

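The choice holds: the small grey port measures about 120 mm against 155-195 mm for the big one, and its seat height of 0.074 m fits the given 0.076. Stack top at 0.059 (given 0.062) and collar top at 0.059 (given 0.058) also fit. In the crop, the port's barrel and seat show at upper left, the stack in the middle and the collar on its stand at right. Now moving over the stack.

Emit:
step_arm:
  moves:
    - [[-0.461,-0.29,0.03],[0,0,0],0.2]
    - [[-0.461,-0.29,0.03],[0,0,0],0.2]
    - [[-0.461,-0.29,0.03],[0,0,0],0.2]
    - [[-0.461,-0.29,0.03],[0,0,0],0.2]
    - [[-0.461,-0.29,0.03],[0,0,0],0.2]
    - [[-0.461,-0.29,0.03],[0,0,0],0.2]
    - [[-0.461,-0.29,0.03],[0,0,0],0.2]
    - [[-0.461,-0.29,0.03],[0,0,0],0.2]
    - [[-0.461,-0.29,0.03],[0,0,0],0.2]
    - [[-0.461,-0.29,0.03],[0,0,0],0.2]

```text
t: 1.4
tcp_pos: [0.5361, 0.2347, 0.1919]
tool_rot: [-0.0, 0.125, 0.992, -0.0]
wrist_force: [-0.5, 0.5, 0.4]
gripper_width: 0.0752
grasp_force: 0.0
```

```bash
python3 - <<'E'
from h import *
s=robot.observe(); print(s["t"],s["tcp_pos"],s["tool_rot"],s["gripper_width"],s["wrist_force"])
I,K,X=cap("wrist"); np.savez("w1.npz",I=I,K=K,X=X); cv2.imwrite("pics/w1.png",I[:,:,::-1])
print(proj(K,X,[.535,.2365,.06]))
E
```

```text
1.4 [0.53614915 0.23473628 0.19188516] [-3.28398723e-04  1.24746214e-01  9.92188605e-01 -2.15127972e-04] 0.07522091602413745 [-0.47498871  0.50784409  0.44978238]
(np.float64(330.63598538402493), np.float64(229.20124230604767))
```

View pics/w1.png

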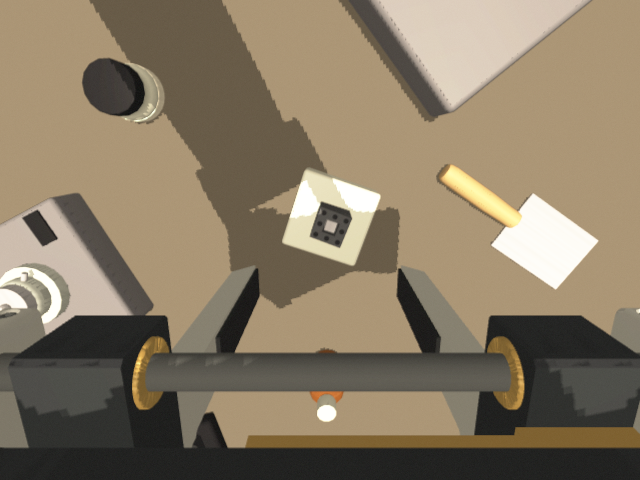

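The wrist view shows the stack at (331,225) on the white block, the target port at lower left (20,295), the vial at (326,395), the spatula at right and the small jar at upper left. I'll measure the panel here.

```bash
python3 - <<'E'
from h import *
d=np.load("w1.npz"); I,K,X=d["I"],d["K"],d["X"]
x0,y0,w,h=270,155,125,125
c=I[y0:y0+h,x0:x0+w]; g=cv2.cvtColor(c,cv2.COLOR_RGB2GRAY); hsv=cv2.cvtColor(c,cv2.COLOR_RGB2HSV)
m=(g<100)&(hsv[...,1]<60); m=m.astype(np.uint8)
n,l,st,ce=cv2.connectedComponentsWithStats(m); k=1+np.argmax(st[1:,4]); m=(l==k).astype(np.uint8)
cs,_=cv2.findContours(m,0,1); ct=cs[0]; r=cv2.minAreaRect(ct); print("dark",r[0][0]+x0,r[0][1]+y0,r[1],r[2])
P=[onz(K,X,*(q+[x0,y0]),.062)[:2] for q in cv2.boxPoints(r)]
for i in range(4): e=P[i]-P[i-1]; print(np.linalg.norm(e),np.degrees(np.arctan2(e[1],e[0])))
print("c",np.mean(P,0))
# magazine edges
wm=((hsv[...,1]<75)&(g>110)).astype(np.uint8)
cs,_=cv2.findContours(wm,0,1); ct=max(cs,key=cv2.contourArea); r=cv2.minAreaRect(cv2.convexHull(ct)); 
P=[onz(K,X,*(q+[x0,y0]),.030)[:2] for q in cv2.boxPoints(r)]
for i in range(4): e=P[i]-P[i-1]; print("mag",np.linalg.norm(e),np.degrees(np.arctan2(e[1],e[0])))
print("magc",np.mean(P,0))
big=cv2.resize(c[20:105,20:105],(595,595),interpolation=cv2.INTER_CUBIC); cv2.imwrite("pics/p.png",big[:,:,::-1])
E
```

```text
dark 331.2000045776367 224.39999389648438 (33.5201416015625, 36.68241500854492) 18.434947967529297
0.028976473327481878 -123.4280686273898
0.03176967883315894 147.1424045965934
0.028244391143088778 57.0649868699844
0.03202835421096623 -31.55037754872237
c [0.53077198 0.23803865]
mag 0.0789964002864151 -123.63954313512747
mag 0.0769036573404303 146.12037796140888
mag 0.07466870543816213 57.442829189935985
mag 0.07841650914837776 -30.701896079285383
magc [0.53177654 0.23795726]
```

View pics/p.png

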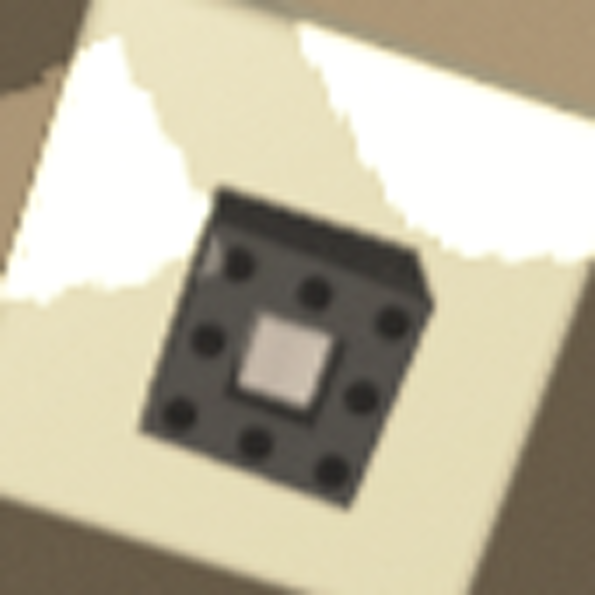

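In the crop, the panel's top face has corner holes at (238,265), (392,322), (332,471) and (180,413), with the post visible in its centre. The strip along the upper edge is the stack's side face. I'll take pose and yaw from the holes.

```bash
cat >> h.py <<'E'
def shift(p):
    from scipy.spatial.transform import Rotation as R
    s=robot.observe(); q=np.array(s["tool_rot"]); r=R.from_quat(q[[1,2,3,0]])
    return np.round(r.inv().apply(np.array(p)-s["tcp_pos"]),4)
def yaw():  # direction of tool y, degrees
    from scipy.spatial.transform import Rotation as R
    q=np.array(robot.observe()["tool_rot"]); y=R.from_quat(q[[1,2,3,0]]).apply([0,1,0]); return np.degrees(np.arctan2(y[1],y[0]))
E
python3 - <<'E'
from h import *
d=np.load("w1.npz"); I,K,X=d["I"],d["K"],d["X"]
P=[onz(K,X,290+(a+.5)/7-.5,175+(b+.5)/7-.5,.062)[:2] for a,b in[(238,265),(392,322),(332,471),(180,413)]]
for i in range(4): e=P[i]-P[i-1]; print(np.linalg.norm(e),np.degrees(np.arctan2(e[1],e[0])))
c=np.mean(P,0);print("c",c,"tooly",yaw(),shift([c[0],c[1],.065]))
E
```

```text
0.01974354576740094 144.4426119714641
0.019917068712998028 55.03739862446237
0.020067319466755617 -35.18776488007692
0.0200457908721704 -125.8906642385245
c [0.53276638 0.23680449] tooly 75.7793630911238 [2.20e-03 1.00e-04 1.27e-01]
```

Emit:
step_arm:
  moves:
    - [[0.002,0,0.03],[0,0,10],0.5]
    - [[0.002,0,0.06],[0,0,20],0.5]
    - [[0.002,0,0.09],[0,0,20],0.5]
    - [[0.002,0,0.1],[0,0,20],0.5]
    - [[0.002,0,0.11],[0,0,20],0.5]
    - [[0.002,0,0.119],[0,0,20],0.5]
    - [[0.002,0,0.119],[0,0,20],0.5]
  squeeze: 8

```text
t: 2.33
tcp_pos: [0.5326, 0.2376, 0.0733]
tool_rot: [-0.0, 0.293, 0.956, -0.0]
wrist_force: [-0.5, 0.3, 0.7]
gripper_width: 0.0471
grasp_force: 0.0
```

```bash
python3 - <<'E'
from h import *
print(robot.observe()["tcp_pos"],yaw(),shift([.5328,.2368,.073]))
E
```

```text
[0.53263746 0.23758067 0.07329858] 55.92306461251128 [-0.0006 -0.0006  0.0003]
```

Emit:
step_arm:
  moves:
    - [[-0.001,-0.001,0.0],[0,0,0],0.65]
    - [[-0.001,-0.001,0.0],[0,0,0],0.8]
    - [[-0.001,-0.001,0.0],[0,0,0],0.9]
    - [[-0.001,-0.001,0.0],[0,0,0],0.9]
    - [[-0.001,-0.001,0.0],[0,0,0],0.9]
    - [[-0.001,-0.001,0.0],[0,0,0],0.9]
  squeeze: 8

```text
t: 3.08
tcp_pos: [0.5335, 0.2361, 0.074]
tool_rot: [0.0, 0.293, 0.956, 0.0]
wrist_force: [-0.6, -1.0, 4.5]
gripper_width: 0.0283
grasp_force: 8.0
```

Emit:
step_arm:
  moves:
    - [[-0.001,-0.001,-0.01],[0,0,0],0.9]
    - [[-0.001,-0.001,-0.025],[0,0,0],0.9]
    - [[-0.001,-0.001,-0.06],[0,0,0],0.9]
    - [[-0.001,-0.001,-0.1],[0,0,0],0.9]
    - [[-0.001,-0.001,-0.1],[0,0,0],0.9]

```text
t: 3.7
tcp_pos: [0.5356, 0.2353, 0.1781]
tool_rot: [0.003, 0.293, 0.956, 0.002]
wrist_force: [0.1, 0.0, -0.2]
gripper_width: 0.0277
grasp_force: 8.0
```

```bash
python3 - <<'E'
from h import *
I,K,X=cap("wrist"); np.savez("w2.npz",I=I,K=K,X=X)
J,K2,X2=cap("side")
print(robot.observe()["tcp_pos"],shift([.530,-.0496,.19]),yaw())
u,v=map(int,proj(K2,X2,[.533,.237,.1])); c=cv2.resize(J[v-40:v+50,u-40:u+40],(400,450),interpolation=2)
w=cv2.resize(I[140:340,230:430],(400,400),interpolation=2); w=np.vstack([w,np.zeros((50,400,3),np.uint8)])
cv2.imwrite("pics/lift.png",np.hstack([c,w])[:,:,::-1])
E
```

```text
[0.53310965 0.23466044 0.17361702] [-0.1567 -0.2372 -0.0164] 55.919364332965806
```

View pics/lift.png

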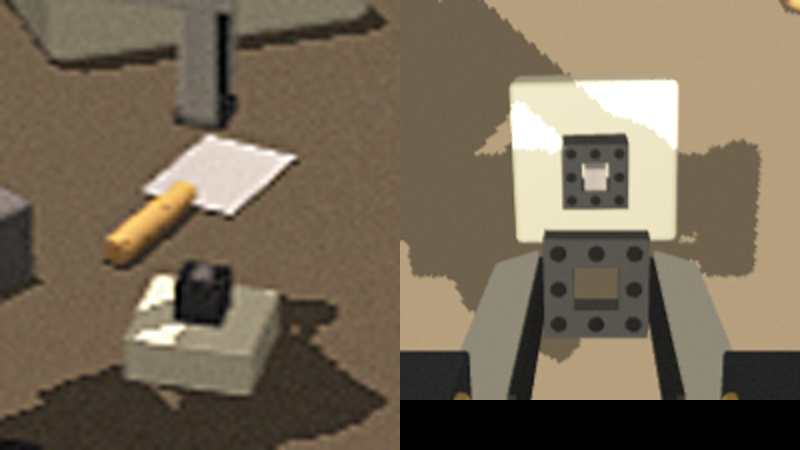

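The top panel hangs level and square in the fingers (left (205,115), right (597,287)). The other three stay on the magazine's post. Moving over the port.

Emit:
step_arm:
  moves:
    - [[-0.157,-0.237,-0.016],[0,0,0],0.9]
    - [[-0.157,-0.237,-0.016],[0,0,0],0.9]
    - [[-0.157,-0.237,-0.016],[0,0,0],0.9]
    - [[-0.157,-0.237,-0.016],[0,0,0],0.9]
    - [[-0.157,-0.237,-0.016],[0,0,0],0.9]
    - [[-0.157,-0.237,-0.016],[0,0,0],0.9]
    - [[-0.157,-0.237,-0.016],[0,0,0],0.9]
    - [[-0.157,-0.237,-0.016],[0,0,0],0.9]

```text
t: 4.8
tcp_pos: [0.5302, -0.0482, 0.1887]
tool_rot: [-0.001, 0.292, 0.956, 0.0]
wrist_force: [-0.1, 0.1, 0.0]
gripper_width: 0.0278
grasp_force: 8.0
```

```bash
python3 - <<'E'
from h import *
print(robot.observe()["tcp_pos"],robot.observe()["tool_rot"])
I,K,X=cap("wrist"); np.savez("w3.npz",I=I,K=K,X=X)
w=cv2.resize(I[140:340,220:440],(660,600),interpolation=cv2.INTER_CUBIC)
cv2.imwrite("pics/port.png",w[:,:,::-1])
E
```

```text
[ 0.53018551 -0.0481539   0.18873358] [-7.02992765e-04  2.92179837e-01  9.56363133e-01  8.24271078e-05]
```

View pics/port.png

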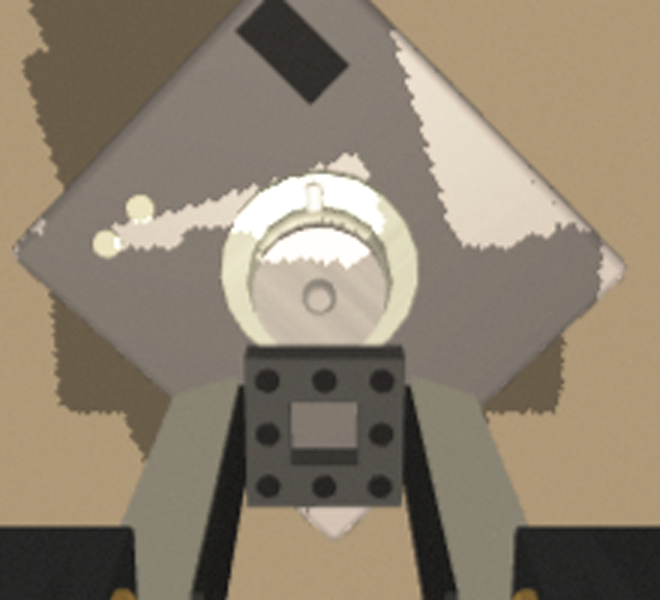

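The port's post tip is at crop (319,296), one pin at (314,197), and the held panel's corner holes average about (324,434).

```bash
python3 - <<'E'
from h import *
d=np.load("w3.npz"); I,K,X=d["I"],d["K"],d["X"]
f=lambda a,b:(220+(a+.5)/3-.5,140+(b+.5)/3-.5)
t=robot.observe()["tcp_pos"]
p=onz(K,X,*f(319,296),.082); 
# seat disc edges left/right (z .076) as check
l,r=onz(K,X,*f(249,288),.076),onz(K,X,*f(390,288),.076)
print("post",p,"disc",(l+r)/2,np.linalg.norm(l-r))
H=[onz(K,X,*f(a,b),t[2]-.012)[:2] for a,b in[(267,381),(381,381),(380,486),(267,487)]]
print([round(float(np.linalg.norm(H[i]-H[i-1])),4) for i in range(4)]); c=np.mean(H,0)
print("panel",c,"tcp",t,"delta",p[:2]-c, "shift",shift([t[0]+p[0]-c[0],t[1]+p[1]-c[1],t[2]]))
E
```

```text
post [ 0.52888979 -0.05021101  0.082     ] disc [ 0.52844169 -0.04978206  0.076     ] 0.03794685598785656
[0.0201, 0.0199, 0.0199, 0.0203]
panel [ 0.5294167  -0.04898753] tcp [ 0.53031554 -0.04824957  0.18896449] delta [-0.00052691 -0.00122348] shift [-0.0002 -0.0013 -0.    ]
```

Emit:
step_arm:
  moves:
    - [[0,-0.001,0.04],[0,0,0],0.9]
    - [[0,-0.001,0.07],[0,0,0],0.9]
    - [[0,-0.001,0.079],[0,0,0],0.9]
    - [[0,-0.001,0.079],[0,0,0],0.9]
    - [[0,-0.001,0.079],[0,0,0],0.9]

```text
t: 5.48
tcp_pos: [0.5311, -0.0505, 0.112]
tool_rot: [0.001, 0.293, 0.956, -0.0]
wrist_force: [-0.4, -0.5, 0.1]
gripper_width: 0.0276
grasp_force: 8.0
```

```bash
python3 - <<'E'
from h import *
t=robot.observe()["tcp_pos"]; print(t,robot.observe()["wrist_force"])
I,K,X=cap("wrist"); np.savez("w4.npz",I=I,K=K,X=X)
c=I[200:340,260:400]; cv2.imwrite("pics/near.png",cv2.resize(c,(560,560),interpolation=2)[:,:,::-1])
# panel offset from TCP known: (-.0009,-.0007)
print("shift", shift([.5289+.0009,-.0502+.0007,.0955]))
E
```

```text
[ 0.53105672 -0.05046404  0.111958  ] [-0.36991321 -0.53252374  0.07197574]
shift [0.0017 0.0001 0.0165]
```

View pics/near.png

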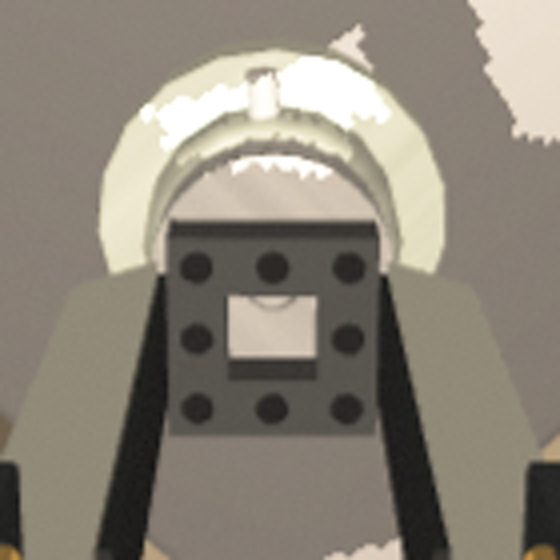

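The post's rim shows at (272,304), laterally centred in the panel's hole (228-317). I'll check the fore-aft offset numerically.

```bash
python3 - <<'E'
from h import *
d=np.load("w4.npz"); I,K,X=d["I"],d["K"],d["X"]
t=robot.observe()["tcp_pos"]
f=lambda a,b:(260+(a+.5)/4-.5,200+(b+.5)/4-.5)
q=np.array(robot.observe()["tool_rot"]); from scipy.spatial.transform import Rotation as R; r=R.from_quat(q[[1,2,3,0]])
H=np.mean([onz(K,X,*f(a,b),t[2]-.012) for a,b in[(197,267),(349,267),(347,408),(197,408)]],0)
e=onz(K,X,*f(272,306),.082); print("panel",r.inv().apply(H-t),"post edge",r.inv().apply(e-t))
for a,b in[(262,75),(262,112)]: print("pin",r.inv().apply(onz(K,X,*f(a,b),.062)-t))
print("seatref",r.inv().apply(np.array([.5289,-.0502,.082])-t))
for s in[(.0005,0)]: print(shift([.5289,-.0502,.0955]))
E
```

```text
panel [ 0.00024966 -0.00094067  0.01199866] post edge [-0.00216495 -0.00101112  0.03000387]
pin [ 0.0279618  -0.00255961  0.04992299]
pin [ 0.02210635 -0.0025693   0.04993849]
seatref [ 0.00205604 -0.0009453   0.02999274]
[ 0.002  -0.0009  0.0165]
```

Emit:
step_arm:
  moves:
    - [[0.001,0,0.004],[0,0,0],0.9]
    - [[0.001,0,0.008],[0,0,0],0.9]
    - [[0.001,0,0.012],[0,0,0],0.9]
    - [[0.001,0,0.015],[0,0,0],0.9]
    - [[0.001,0,0.015],[0,0,0],0.9]

```text
t: 6.15
tcp_pos: [0.529, -0.0498, 0.0954]
tool_rot: [-0.0, 0.293, 0.956, -0.0]
wrist_force: [-0.6, 0.3, 2.2]
gripper_width: 0.028
grasp_force: 8.0
```

Emit:
step_arm:
  moves:
    - [[0,0,0],[0,0,0],0.65]
    - [[0,0,0],[0,0,0],0.6]
    - [[0,0,0],[0,0,0],0.5]
    - [[0,0,0],[0,0,0],0.5]
    - [[0,0,-0.02],[0,0,0],0.3]
    - [[0,0,-0.06],[0,0,0],0.1]
    - [[0,0,-0.1],[0,0,0],0.0]
    - [[0,0,-0.1],[0,0,0],0.0]
    - [[0,0,-0.1],[0,0,0],0.0]

```text
t: 7.28
tcp_pos: [0.5286, -0.0496, 0.1945]
tool_rot: [-0.001, 0.293, 0.956, 0.0]
wrist_force: [0.0, -0.6, 0.0]
gripper_width: 0.0927
grasp_force: 0.0
```

```bash
python3 - <<'E'
from h import *
t=robot.observe()["tcp_pos"]
I,K,X=cap("wrist"); np.savez("w5.npz",I=I,K=K,X=X)
J,K2,X2=cap("side"); u,v=map(int,proj(K2,X2,[.529,-.05,.08]))
w=cv2.resize(I[180:280,270:390],(480,400),interpolation=2); s=cv2.resize(J[v-25:v+25,u-19:u+19],(304,400),interpolation=2)
cv2.imwrite("pics/placed.png",np.hstack([w,s])[:,:,::-1]); print(t, shift([.5176,-.2669,.2]))
E
```

```text
[ 0.52864101 -0.04964539  0.19453715] [-0.1131 -0.186  -0.0066]
```

View pics/placed.png

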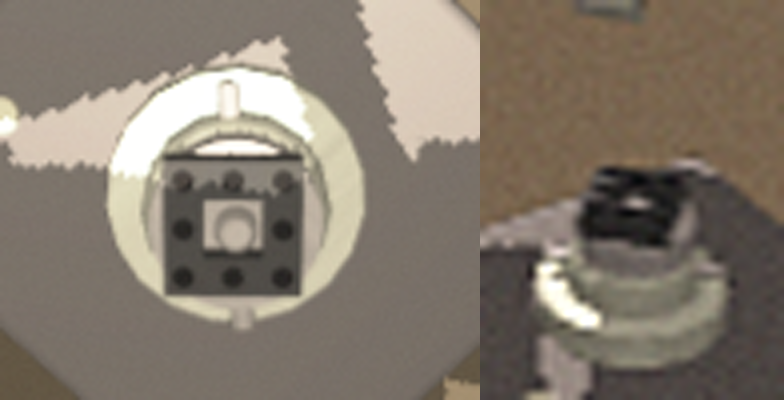

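The panel lies flat on the seat, with the post inside its hole at (236,230). The pin tips are at (228,82) and (244,328). Moving over the collar, and refining the port axis from this picture.

Emit:
step_arm:
  moves:
    - [[-0.113,-0.186,-0.01],[0,0,0],0]
    - [[-0.113,-0.186,-0.01],[0,0,0],0]
    - [[-0.113,-0.186,-0.01],[0,0,0],0]
    - [[-0.113,-0.186,-0.01],[0,0,0],0]
    - [[-0.113,-0.186,-0.01],[0,0,0],0]
    - [[-0.113,-0.186,-0.01],[0,0,0],0]
    - [[-0.113,-0.186,-0.01],[0,0,0],0]

```text
t: 8.25
tcp_pos: [0.5185, -0.2657, 0.2049]
tool_rot: [-0.0, 0.292, 0.956, 0.0]
wrist_force: [0.2, -0.2, -0.0]
gripper_width: 0.094
grasp_force: 0.0
```

```bash
python3 - <<'E'
from h import *
d=np.load("w5.npz"); I,K,X=d["I"],d["K"],d["X"]
f=lambda a,b:(270+(a+.5)/4-.5,180+(b+.5)/4-.5)
A,B=onz(K,X,*f(228,82),.0595),onz(K,X,*f(244,328),.0595)
print("pins",A,B,(A+B)/2,np.linalg.norm(A-B),np.degrees(np.arctan2(*(A-B)[1::-1])))
l,r,t=[onz(K,X,*f(*q),.052)[:2] for q in[(107,195),(364,195),(237,65)]]
print("flange",(l+r)/2,np.linalg.norm(l-r)); print("post",onz(K,X,*f(236,230),.082))
H=np.mean([onz(K,X,*f(a,b),.084) for a,b in[(183,182),(285,182),(283,278),(182,278)]],0); print("panel",H)
I,K,X=cap("wrist"); np.savez("w6.npz",I=I,K=K,X=X); print(robot.observe()["tcp_pos"],yaw())
print(proj(K,X,[.5176,-.2669,.058])); w=cv2.resize(I[120:320,230:430],(600,600),interpolation=2); cv2.imwrite("pics/col.png",w[:,:,::-1])
E
```

```text
pins [ 0.50601992 -0.03677477  0.0595    ] [ 0.55364238 -0.06474456  0.0595    ] [ 0.52983115 -0.05075967  0.0595    ] 0.05522868765626857 149.5732801758179
flange [ 0.52887955 -0.05028043] 0.05717315959406735
post [ 0.52896477 -0.05027905  0.082     ]
panel [ 0.52828434 -0.05049154  0.084     ]
[ 0.51861976 -0.26579418  0.20512792] 56.01532295515134
(np.float64(327.1118803293468), np.float64(226.50512478099773))
```

View pics/col.png

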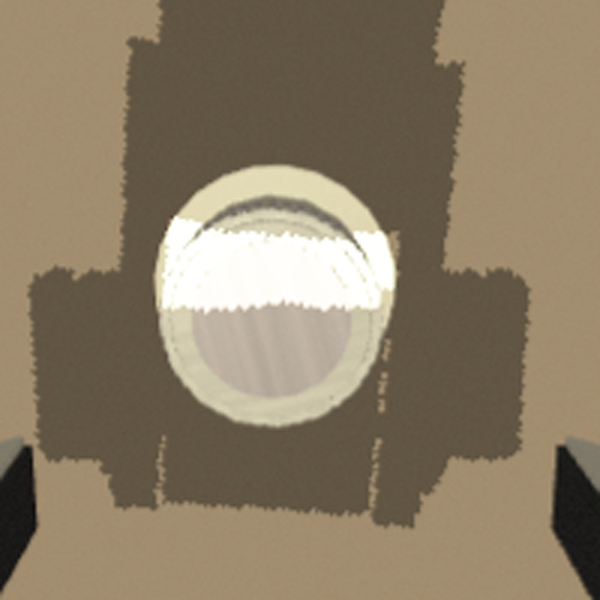

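The collar's top face spans about (160-387) across and 210-426 down, centred near (273,318). The stand's foot is the paler ring behind it, with its top at (276,165).

```bash
python3 - <<'E'
from h import *
d=np.load("w6.npz"); I,K,X=d["I"],d["K"],d["X"]
f=lambda a,b:(230+(a+.5)/3-.5,120+(b+.5)/3-.5)
P=[onz(K,X,*f(*q),.058)[:2] for q in[(160,325),(387,325),(273,426),(272,208)]]
print(np.linalg.norm(P[0]-P[1]),np.linalg.norm(P[2]-P[3]),(P[0]+P[1])/2,(P[2]+P[3])/2)
F=[onz(K,X,*f(*q),.003)[:2] for q in[(155,280),(396,280),(276,165)]]
tx=(P[3]-P[2])/np.linalg.norm(P[3]-P[2]); c=P[2]+tx*.0335; print("collar c via bottom",c,"foot",(F[0]+F[1])/2,F[2]-tx*.042,np.linalg.norm(F[0]-F[1]))
print(shift([c[0],c[1],.044]))
E
```

```text
0.06827845850730445 0.0671901591400148 [ 0.51558209 -0.27237177] [ 0.51411179 -0.27173007]
collar c via bottom [ 0.5141906  -0.27178326] foot [ 0.51286882 -0.27091587] [ 0.51482123 -0.27184865] 0.08442901981577701
[ 0.0002 -0.0075  0.1611]
```

Emit:
step_arm:
  moves:
    - [[0,-0.007,0.04],[0,0,0],0]
    - [[0,-0.007,0.08],[0,0,0],0]
    - [[0,-0.007,0.11],[0,0,0],0]
    - [[0,-0.007,0.13],[0,0,0],0]
    - [[0,-0.007,0.15],[0,0,0],0]
    - [[0,-0.007,0.163],[0,0,0],0]
    - [[0,-0.007,0.163],[0,0,0],0]
    - [[0,-0.007,0.163],[0,0,0],0]

```text
t: 9.3
tcp_pos: [0.5152, -0.2734, 0.0433]
tool_rot: [0.001, 0.293, 0.956, -0.0]
wrist_force: [-0.6, -0.6, -0.2]
gripper_width: 0.0943
grasp_force: 0.0
```

```bash
python3 - <<'E'
from h import *
print(robot.observe()["joints"],shift([.5147,-.2719,.042]))
E
```

```text
[-6.82234575e-01  3.18267582e-01  1.82976300e+00  1.52816343e-05
  9.92001229e-01 -1.65815647e+00] [0.0013 0.001  0.0013]
```

Emit:
step_arm:
  moves:
    - [[0.001,0.001,0.001],[0,0,0],0.1]
    - [[0.001,0.001,0.001],[0,0,0],0.2]
    - [[0.001,0.001,0.001],[0,0,0],0.3]
    - [[0.001,0.001,0.001],[0,0,0],0.4]
    - [[0.001,0.001,0.001],[0,0,0],0.4]
    - [[0.001,0.001,0.001],[0,0,0],0.4]
  squeeze: 25

```text
t: 10.05
tcp_pos: [0.5145, -0.2716, 0.0417]
tool_rot: [0.0, 0.293, 0.956, -0.0]
wrist_force: [-1.4, 0.9, 2.4]
gripper_width: 0.0665
grasp_force: 25.0
```

Emit:
step_arm:
  moves:
    - [[0,0,-0.01],[0,0,0],0.4]
    - [[0,0,-0.04],[0,0,0],0.4]
    - [[0,0,-0.08],[0,0,0],0.4]
    - [[0,0,-0.12],[0,0,0],0.4]
    - [[0,0,-0.12],[0,0,0],0.4]
    - [[0,0,-0.12],[0,0,0],0.4]

```text
t: 10.8
tcp_pos: [0.5135, -0.271, 0.16]
tool_rot: [-0.001, 0.293, 0.956, 0.0]
wrist_force: [1.0, -0.5, -2.0]
gripper_width: 0.0671
grasp_force: 25.0
```

```bash
python3 - <<'E'
from h import *
from scipy.spatial.transform import Rotation as R
I,K,X=cap("wrist"); np.savez("w7.npz",I=I,K=K,X=X); s=robot.observe(); t=s["tcp_pos"]; q=np.array(s["tool_rot"]); r=R.from_quat(q[[1,2,3,0]])
print(t,s["wrist_force"],shift([.529,-.0503,t[2]]))
# predicted circle for centred collar: top at tcp z +.016
for off in(0,):
    for a in(0,90,180,270):
        p=t+r.apply([.0335*np.cos(np.radians(a)),.0335*np.sin(np.radians(a)),-.016]); print(a,proj(K,X,p))
g=cv2.cvtColor(I,cv2.COLOR_RGB2GRAY); hs=cv2.cvtColor(I,cv2.COLOR_RGB2HSV)
print(g[150:310:4,328]); print(hs[150:310:4,328,1])
E
```

```text
[ 0.51319246 -0.2707558   0.15926697] [ 0.19726797 -0.01707669 -1.61412841] [0.1105 0.1914 0.0005]
0 (np.float64(330.1478341508565), np.float64(236.08488218626545))
90 (np.float64(403.39013613394997), np.float64(307.02303728694903))
180 (np.float64(329.8753136892092), np.float64(370.82090407267407))
270 (np.float64(256.6213950955682), np.float64(306.9849480488015))
[ 91  89  88  89  88  87  89  86 217 218 218 218 164 216 217 217 216 216
 125 114 118 121 246 255 253 255 255 255 219 178 178 177 175 174 173 173
 171 169 167 169]
[76 82 80 77 80 81 79 81 51 49 48 49 54 51 51 51 51 51 42 40 39 38 17  2
  6  2  3  3 33 37 37 35 37 39 36 35 37 38 37 36]
```

The collar hangs centred in the fingers: its far edge is at row ~237 against 236 predicted, and the 1.6 N load fits its weight. Carrying it over the port.

Emit:
step_arm:
  moves:
    - [[0.111,0.191,0],[0,0,0],0.4]
    - [[0.111,0.191,0],[0,0,0],0.4]
    - [[0.111,0.191,0],[0,0,0],0.4]
    - [[0.111,0.191,0],[0,0,0],0.4]
    - [[0.111,0.191,0],[0,0,0],0.4]
    - [[0.111,0.191,0],[0,0,0],0.4]
    - [[0.111,0.191,0],[0,0,0],0.4]
    - [[0.111,0.191,0],[0,0,0],0.4]

```text
t: 11.85
tcp_pos: [0.5293, -0.0521, 0.1613]
tool_rot: [-0.0, 0.294, 0.956, -0.0]
wrist_force: [0.5, 1.1, -1.0]
gripper_width: 0.0667
grasp_force: 25.0
```

```bash
python3 - <<'E'
from h import *
s=robot.observe(); print(s["tcp_pos"],shift([.529,-.0503,.110]),s["joints"][5])
E
```

```text
[ 0.52934713 -0.05214099  0.16125262] [0.0013 0.0013 0.0513] -1.2858326313579
```

Emit:
step_arm:
  moves:
    - [[0.001,0.001,0.02],[0,0,0],0.4]
    - [[0.001,0.001,0.04],[0,0,0],0.4]
    - [[0.001,0.001,0.048],[0,0,0],0.4]
    - [[0.001,0.001,0.048],[0,0,0],0.4]
    - [[0.001,0.001,0.048],[0,0,0],0.4]
    - [[0.001,0.001,0.048],[0,0,0],0.4]

```text
t: 12.6
tcp_pos: [0.5298, -0.05, 0.1144]
tool_rot: [0.001, 0.293, 0.956, -0.0]
wrist_force: [-0.7, -0.2, -1.3]
gripper_width: 0.0661
grasp_force: 25.0
```

```bash
python3 - <<'E'
from h import *
s=robot.observe(); print(s["tcp_pos"],shift([.529,-.0503,.085]),s["wrist_force"])
cap("side")
s=robot.observe(); print(s["tcp_pos"],shift([.529,-.0503,.085]),s["wrist_force"])
E
```

```text
[ 0.52975208 -0.05000729  0.11435604] [ 0.0005 -0.0007  0.0294] [-0.70817865 -0.21953293 -1.33818161]
[ 0.52963381 -0.04996081  0.11419957] [ 0.0004 -0.0006  0.0292] [ 0.26097125  0.0457494  -1.82617568]
```

Emit:
step_arm:
  moves:
    - [[0.0005,-0.0005,0.006],[0,0,0],0.4]
    - [[0.0005,-0.0005,0.012],[0,0,0],0.4]
    - [[0.0005,-0.0005,0.018],[0,0,0],0.4]
    - [[0.0005,-0.0005,0.024],[0,0,0],0.4]
    - [[0.0005,-0.0005,0.028],[0,0,0],0.4]
    - [[0.0005,-0.0005,0.029],[0,0,0],0.4]
    - [[0.0005,-0.0005,0.03],[0,0,0],0.4]

```text
t: 13.52
tcp_pos: [0.5286, -0.05, 0.0835]
tool_rot: [0.0, 0.293, 0.956, -0.0]
wrist_force: [-0.0, 0.1, -1.1]
gripper_width: 0.0669
grasp_force: 25.0
```

Emit:
step_arm:
  moves:
    - [[0,0,0.0005],[0,0,0],0.4]
    - [[0,0,0.001],[0,0,0],0.4]
    - [[0,0,0.0015],[0,0,0],0.4]
    - [[0,0,0.0015],[0,0,0],0.4]

```text
t: 14.02
tcp_pos: [0.5289, -0.05, 0.0827]
tool_rot: [0.0, 0.293, 0.956, 0.0]
wrist_force: [-1.3, 1.8, 4.7]
gripper_width: 0.0665
grasp_force: 25.0
```

Emit:
step_arm:
  moves:
    - [[0,0,0.001],[0,0,4],0.4]
    - [[0,0,0.001],[0,0,8],0.4]
    - [[0,0,0.001],[0,0,12],0.4]
    - [[0,0,0.001],[0,0,16],0.4]
    - [[0,0,0.001],[0,0,20],0.4]
    - [[0,0,0.001],[0,0,20],0.4]

```text
t: 14.78
tcp_pos: [0.5288, -0.0494, 0.0808]
tool_rot: [0.0, 0.454, 0.891, 0.001]
wrist_force: [1.8, 4.2, -0.7]
gripper_width: 0.0665
grasp_force: 25.0
```

```bash
python3 - <<'E'
from h import *
s=robot.observe(); print(s["tcp_pos"],yaw(),s["wrist_force"],s["torque"])
E
```

```text
[ 0.52878206 -0.04936922  0.08082685] 35.98098438623184 [ 1.80863334  4.17523753 -0.67621622] [ 0.7183237  -0.32530771  0.2293993 ]
```

Emit:
step_arm:
  moves:
    - [[0,0,0.001],[0,0,0],0.4]
    - [[0,0,0.002],[0,0,0],0.4]
    - [[0,0,0.003],[0,0,0],0.4]
    - [[0,0,0.003],[0,0,0],0.4]

```text
t: 15.28
tcp_pos: [0.5291, -0.0496, 0.0789]
tool_rot: [0.0, 0.454, 0.891, 0.001]
wrist_force: [0.7, 5.1, 5.4]
gripper_width: 0.0667
grasp_force: 25.0
```

```bash
python3 - <<'E'
from h import *
s=robot.observe(); print(s["tcp_pos"],yaw(),s["wrist_force"],s["torque"],shift([.529,-.0503,.0735]))
E
```

```text
[ 0.52914866 -0.04955599  0.07887928] 35.995365410902295 [0.65562016 5.05857367 5.37312026] [ 0.97514306 -0.05016223  0.33591706] [-0.0005 -0.0006  0.0054]
```

Emit:
step_arm:
  moves:
    - [[0.001,0.0005,0],[0,0,-2],0.4]
    - [[0.001,0.0005,0],[0,0,-4],0.4]
    - [[0.001,0.0005,0.001],[0,0,-4],0.4]
    - [[0.001,0.0005,0.002],[0,0,-4],0.4]
    - [[0.001,0.0005,0.003],[0,0,-4],0.4]
    - [[0.001,0.0005,0.003],[0,0,-4],0.4]

```text
t: 16.02
tcp_pos: [0.5285, -0.0493, 0.0751]
tool_rot: [0.0, 0.423, 0.906, -0.0]
wrist_force: [0.8, -2.2, 3.1]
gripper_width: 0.0669
grasp_force: 25.0
```

```bash
python3 - <<'E'
from h import *
s=robot.observe(); print(s["tcp_pos"],yaw(),s["wrist_force"],s["torque"],shift([.529,-.0503,.0735]))
E
```

```text
[ 0.52846412 -0.04926922  0.07509641] 39.91717149616169 [ 0.76393373 -2.23927856  3.11976508] [-0.47190885 -0.21232837  0.00656228] [-0.0011 -0.0003  0.0016]
```

Emit:
step_arm:
  moves:
    - [[0,0,0],[0,0,0],0.4]
    - [[0,0,0.001],[0,0,0],0.4]
    - [[0,0,0.002],[0,0,0],0.4]
    - [[0,0,0.003],[0,0,0],0.4]
    - [[0,0,0.0035],[0,0,0],0.4]
    - [[0,0,0.0035],[0,0,0],0.4]
    - [[0,0,0.0035],[0,0,0],0.4]
  squeeze: 45

```text
t: 16.9
tcp_pos: [0.5285, -0.0491, 0.0736]
tool_rot: [-0.0, 0.423, 0.906, -0.0]
wrist_force: [-7.6, -1.5, 18.9]
gripper_width: 0.0659
grasp_force: 45.0
```

Force and height indicate the collar is on the flange: 9.5 mm below pin contact, with a stiff stop. I'll relieve the sideways load slightly, then check the collar's height in the side and scene images.

Emit:
step_arm:
  moves:
    - [[0.0005,-0.0005,0.0035],[0,0,0],0.4]
    - [[0.001,-0.001,0.0005],[0,0,0],0.4]
    - [[0.001,-0.001,0.0005],[0,0,0],0.4]
    - [[0.001,-0.001,0.0005],[0,0,0],0.4]

```text
t: 17.4
tcp_pos: [0.5284, -0.0491, 0.0736]
tool_rot: [0.001, 0.423, 0.906, 0.0]
wrist_force: [-3.2, -0.8, 16.4]
gripper_width: 0.0659
grasp_force: 45.0
```

```bash
python3 - <<'E'
from h import *
s=robot.observe(); print(s["tcp_pos"],yaw(),s["wrist_force"],s["torque"],s["tool_rot"])
for n in("scene","side"):
    I,K,X=cap(n); g=cv2.cvtColor(I,cv2.COLOR_RGB2GRAY).astype(int)
    # near side vertical column of collar: lower rim (z=.052), upper rim (.090), flange bottom (.040)
    o,_=ray(K,X,320,240); c=np.array([.529,-.0500]); e=(o[:2]-c)/np.linalg.norm(o[:2]-c)
    for z,rr,nm in((.090,.0335,"top"),(.052,.0335,"under"),(.052,.029,"flange top"),(.040,.029,"flange foot")): print(n,nm,np.round(proj(K,X,[*(c+e*rr),z]),1))
    u,v=map(int,proj(K,X,[*(c+e*.0335),.052])); print(v-25,g[v-25:v+15,u],'\n',g[v-25:v+15,u+5])
E
```

```text
[ 0.52844011 -0.04911894  0.07358377] 39.93164876860322 [-3.24829803 -0.84750565 16.41281152] [-0.37310094  0.66206304  0.02288756] [1.37935579e-03 4.23159113e-01 9.06054332e-01 1.01945977e-04]
scene top [258.4 257.3]
scene under [260.  272.1]
scene flange top [259.9 270.8]
scene flange foot [260.4 275.3]
247 [169 170 171 170 169 169 171 175 182 178 173 157 152 153 153 152 152 151
 150 158 159 158 159 158 159 161 160 158 143 122 119 119 120 118 119 119
 119 119 119 120] 
 [152 153 154 155 154 154 154 154 155 154 153 153 153 152 152 152 151 151
 152 153 153 154 153 155 157 156 153 136 121 118 118 119 119 119 119 119
 119 119 119 120]
side top [354.8 272.6]
side under [354.1 285.7]
side flange top [354.2 284.6]
side flange foot [354.  288.7]
260 [123 110 127 127 122 123 122 123 121 125 124 137 137 131 104 102 108 114
 106 109 102 117 113 115 117 116 121 122 130  66  68  72  75  70  72  72
  77  77  68  66] 
 [130 125 117 122 123 122 121 124 119 124 127 140 133 119 103 105 104 102
 102 105 106 116 114 112 113 112 122 121  97  62  71  73  72  65  69  71
  76  71  71  74]
```

The collar's top rim reads row 257.5 in scene (257.3 predicted when home) and 273 in side (272.6 predicted), so it is home. Handing in.

```bash
python3 -c "
from rig import robot
print(robot.finish_job())"
```

```text
the job is handed in; nothing more can be done
None
```

The job is handed in: the top panel lies on the spring seat, and the collar is over the pins, pushed home on the flange, and held down with a 45 N grip and about 16 N of push; no verdict came back.

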